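# Set the leak-test valve to half open

### The job

Of the two test stands on the bench, find the one that carries the upturned pipe elbow, and turn its valve lever from nearly shut to half open, so that the lever points at the middle one of the three raised marks (midway between across and along its pipe). Never let it go past three-quarters open on the way, leave the lever of the other stand, the one with the plugged straight pipe, as it is, and let go at the end.

Things in the scene. Friction and masses are not known exactly. Their poses are not given: they have to be found in the camera images.
- elbow_valve (a joint): Lever angle (rad) on the stand with the elbow: 0 shut (lever across the pipe), 0.785 half open (middle mark), 1.571 fully open (along the pipe); end stops at 0 and 1.571. Swings level about an upright pivot, growing counter-clockwise from above. Starts between 0 and 0.4. Friction, no spring: about 2.5 N at the knob moves it and it stays where left.
- elbow_knob (a point): Centre of the upright black knob on that lever: cylinder 26 mm across, 40 mm tall, 95 mm from the pivot axis, centre 113 mm above the bench. Its frame's -x axis points outward along the lever, z up. Under the knob runs the flat steel lever bar, 18 mm wide, top 93 mm above the bench, ending 15 mm beyond the knob's centre. Nothing else stands within 60 mm at knob height.
- elbow_pivot (a point): On the lever's pivot axis, 90 mm above the bench, in the frame of the fixed stand (plywood 110 x 250 mm), z up. Grey 34 mm pipe along y, aluminium valve; at +y, 125 mm off, a grey elbow, mouth up, 101 mm high. Lever shut points to -x, fully open to -y, half open midway. Three black studs 69 mm from the pivot, below the lever, mark shut, half, open.
- plug_knob (a point): Centre of the knob on the other stand's lever, to be left alone. That stand and lever are the same in shape and size, but its pipe ends in a straight plugged spigot in place of the elbow. The stands are 300 to 450 mm apart across the bench, either one on the left.

How it is judged:
By the outcome, as a careful person would: the job done as asked, in the order asked, and still so for the second after the job is handed in, with the robot touching nothing.
It also fails if it takes over 29 s, if anything falls off the work surface, if the arm or the gripper's body presses on something with over 40 N, if the wrist force passes 120 N, or if a joint passes its speed limit or range.

### The arm

A 6-joint arm with a two-finger parallel gripper is mounted at the origin on the work surface. World frame = base frame: x ahead of the robot, y to its left, z up, the work surface at z = 0. Lengths are in m, angles in rad, forces in N, time in s.
With the tool pointing down it reaches from about 0.35 to 0.875 m from the base axis. Payload 4.2 kg.
Tool frame: the origin (TCP) lies midway between the tips of the shut fingers; the grasp point (between the pads) lies 19 mm behind it; z points along the fingers, y is the line along which they close (so a half turn about z gives the same grasp; the last joint's range is limited). The gripper opens to 87 mm and grips with 3 to 60 N. Pads are 19 mm wide; open, the fingers measure 117 mm over their backs; the gripper's body (75 mm by 190 mm) begins 51 mm behind the grasp point.
Start: joints at [-1.038, 0.385, 0.008, 0, -1.194, -0.259], TCP at [0.169, -0.602, 0.223] pointing down, gripper open.
Joint ranges: [-3.14, 3.14], [-1.21, 2.06], [-1.07, 1.41], [-3.16, 2.05], [-2.99, -0.16], [-3.1, 3.1]. Speed limits (rad/s): [2.79, 2.79, 3.14, 3.14, 3.14, 3.14].

### API

Orientations are given as [roll, pitch, yaw] about the fixed x, y, z axes, in that order (R = Rz(yaw) Ry(pitch) Rx(roll)).
In Python, from station import status, capture, robot gives the robot as it stands. The module is installed in compiled form; this text tells all that it offers.
- The arm moves only by the shell command python3 -m creep 'ROWS' [FORCE]. ROWS is JSON, a list of rows, each an object with "dp": the shift along the tool's x, y, z in mm, a list of three; "delta_rot": the turn, a rotation vector about the tool's x, y, z in rad, a list of three; "grip": the closure in counts, from 0 (fully open) to 255 (shut). A call has 1 to 12 rows; each row is the pose to reach, as a shift and turn from the pose commanded when the call began, along the tool's axes at that moment; what a row does not reach only later rows make up. A row lasts 1/10 s, in which the tool goes at most 50 mm and 8.59 degrees, less where a joint would pass 70% of its speed; a pose out of reach is approached as far as the arm can. A call with a gripper value outside its range is refused whole. The fingers move at their own pace and stop on an object; FORCE is the grip in N (left out, the last holds). Time passes only in rows, so rows that repeat a pose let the fingers close. It gives the time, the measured TCP pose, the force, the opening and the grip force at its end, in the units of the state.
- status.get_state(): the state, without advancing time (a new reading comes with each control period).
- capture(name): name is "scene" or "top" or "wrist"; returns a dict with "image" (384x512x3 uint8, red, green, blue), "depth" (384x512 float32, m along the optical axis (not along the pixel's ray), 0 where there is no reading), "fx", "fy", "cx", "cy" (pixels), "R" (3x3) and "t" (3): a world point X has camera coordinates R X + t. Camera axes: x right, y down, z forward; pixel columns grow to the right and rows downward; lengths in m; the calibration is good to about 2 mm. A picture is of the moment at which its call begins.
- robot.sign_off(): hands the job in; it is judged then, once.
The state is a dict: "t": time; "joints": joint angles; "joint_vel": joint speeds; "effort": joint torques, N m; "eef_pos": TCP position; "ee_rot": TCP orientation; "wrist_force": force on the tool from outside, world axes, zero at the start; "moment": the same for the moment, N m; "opening": finger opening in m; "finger_force": force on a finger pad.
Only numpy, scipy, OpenCV 4.12 (cv2) and the standard library are available. Lean on these libraries where they do the work, as an engineer would, in place of code of your own. Each camera call takes 0.05 s, during which the arm holds its last target. There are 200 camera calls.

## Working session

There is one attempt and no reset: what is moved stays moved. The work goes in short steps, Python scripts to look and compute and a shell command to move; the robot and the scene stay as the last step left them, time stands still between calls to the robot, and variables do not carry over. Pictures are saved under pics/ and viewed, at most 10 in all, crops included, and the job is handed in when it is done.

```bash
mkdir -p pics; python3 - <<'E'
from station import status,capture
import cv2,numpy as np
for n in("scene","top"):
    c=capture(n);cv2.imwrite(f"pics/{n}0.png",c["image"][:,:,::-1]);np.savez(f"{n}0.npz",**c)
    print(n,c["fx"],c["cx"],c["cy"],(-c["R"].T@c["t"]).round(3),c["R"].round(2).tolist())
print(status.get_state())
E
```

```text
scene 393.5730402372328 253.8949229331756 192.38491011816177 [ 0.966 -0.286  0.735] [[0.49, 0.87, -0.01], [0.64, -0.37, -0.68], [-0.59, 0.33, -0.74]]
top 347.06866765199635 254.04455479113736 190.10048513950576 [ 0.339 -0.017  0.851] [[-0.02, -1.0, 0.0], [-0.97, 0.02, -0.25], [0.25, -0.0, -0.97]]
{'t': 0.1, 'joints': array([-1.03840826e+00,  3.85501085e-01,  6.77185295e-03, -4.86281111e-04,
       -1.19401603e+00, -2.58621467e-01]), 'joint_vel': array([ 7.24661790e-05, -1.65511035e-03,  2.81422412e-03,  2.43654256e-03,
        1.18033068e-03, -1.86886475e-03]), 'effort': array([ 3.77874258e-04, -3.91690385e+01,  1.87935644e+01,  4.23187450e+00,
        1.34825357e-02, -7.01839235e-05]), 'eef_pos': array([ 0.1688691 , -0.60118831,  0.22155212]), 'ee_rot': array([ 3.13959294e+00, -6.16523483e-05, -2.86800535e+00]), 'wrist_force': array([0.1199691 , 0.58132788, 0.87034262]), 'moment': array([-0.00107363,  0.00419908, -0.03801631]), 'finger_force': 0.0, 'opening': 0.08714427353918718}
```

View pics/top0.png

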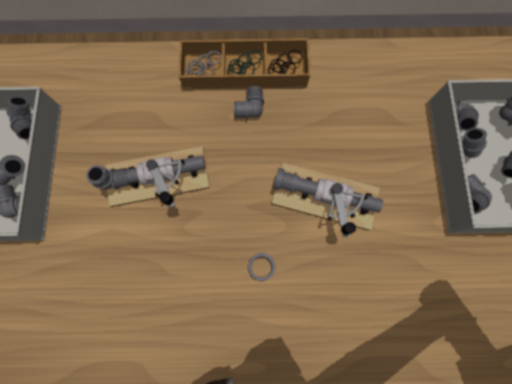

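View pics/scene0.png

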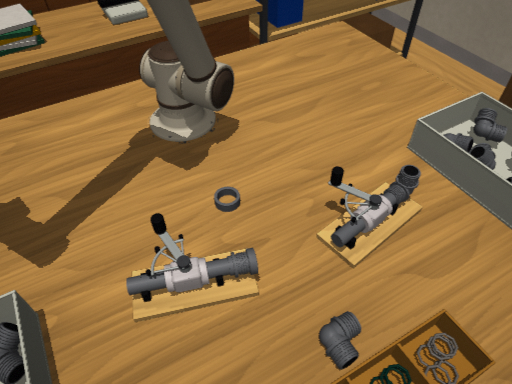

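The top view shows the upturned elbow on the left stand at about (97,177), with that lever's knob at about (166,199). The right stand is the plugged one, with its knob at about (348,228). Next I'll measure the left stand.

```bash
cat > h.py <<'E'
import numpy as np,cv2
def cloud(c):
    v,u=np.indices(c["depth"].shape);d=c["depth"]
    P=np.stack([(u-c["cx"])/c["fx"]*d,(v-c["cy"])/c["fy"]*d,d],-1)
    return (P-c["t"])@c["R"]
def ray(c,u,v,z):
    o=-c["R"].T@c["t"];r=c["R"].T@np.array([(u-c["cx"])/c["fx"],(v-c["cy"])/c["fy"],1]);return o+r*(z-o[2])/r[2]
E
python3 - <<'E'
from h import *
c=dict(np.load("top0.npz"));W=cloud(c);I=c["image"].astype(int)
v,u=np.indices(I.shape[:2])
box=(u>80)&(u<215)&(v>140)&(v<215)
k=box&(I.max(2)<45)&(W[...,2]>.120)&(W[...,2]<.145)
print("knob",k.sum(),u[k].mean(),v[k].mean(),np.median(W[k],0), (W[k].min(0)+W[k].max(0))/2)
e=box&(u<115)&(W[...,2]>.092)&(W[...,2]<.108);print("elbow",e.sum(),(W[e].min(0)+W[e].max(0))/2,np.ptp(W[e],axis=0))
# plywood
hsv=cv2.cvtColor(c["image"],cv2.COLOR_RGB2HSV)
p=box&(W[...,2]>.006)&(W[...,2]<.025)&(I.min(2)>60)
print("ply z",np.median(W[p][:,2]));X=(W[p][:,:2]*1000).astype(np.float32);print(cv2.minAreaRect(X))
im=cv2.resize(c["image"][135:220,75:220],None,fx=5,fy=5,interpolation=cv2.INTER_CUBIC);cv2.imwrite("pics/top_crop.png",im[:,:,::-1])
E
```

```text
knob 104 165.27884615384616 197.5096153846154 [0.50882659 0.16875327 0.13220749] [0.50957137 0.16929108 0.12843039]
elbow 321 [0.57339169 0.33612981 0.09853156] [0.04519517 0.044824   0.01268609]
ply z 0.01556733322833719
((593.47509765625, 222.74090576171875), (111.36109161376953, 249.9637908935547), 10.362974166870117)
```

View pics/top_crop.png

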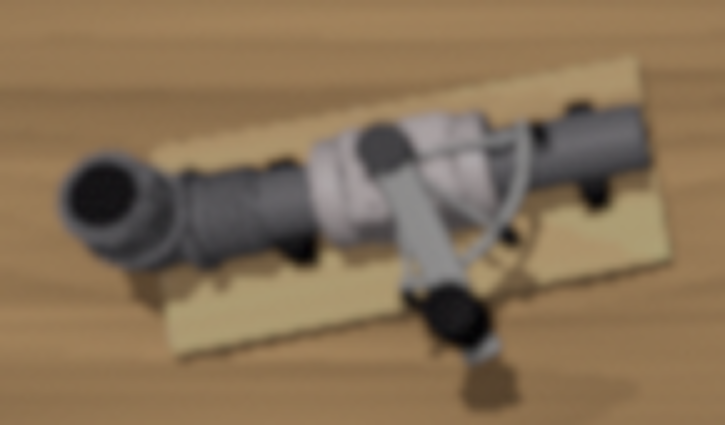

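The crop confirms the elbow (rim at crop (103,195)), the pivot at (385,147) and the knob at (458,312). That puts the pivot near (0.596, 0.213), the stand yaw near 10.4°, the knob near (0.509, 0.169) and the lever angle near 0.29 rad. I'll move above the knob in two hops.

```bash
python3 -m creep '[{"dp":[-22,27,0],"delta_rot":[0,0,0],"grip":0},{"dp":[-48,58,0],"delta_rot":[0,0,0],"grip":0},{"dp":[-76,92,0],"delta_rot":[0,0,0],"grip":0},{"dp":[-106,128,0],"delta_rot":[0,0,0],"grip":0},{"dp":[-136,165,0],"delta_rot":[0,0,0],"grip":0},{"dp":[-166,201,0],"delta_rot":[0,0,0],"grip":0},{"dp":[-196,238,0],"delta_rot":[0,0,0],"grip":0},{"dp":[-226,274,0],"delta_rot":[0,0,0],"grip":0},{"dp":[-248,300,0],"delta_rot":[0,0,0],"grip":0},{"dp":[-262,318,0],"delta_rot":[0,0,0],"grip":0},{"dp":[-268,325,0],"delta_rot":[0,0,0],"grip":0},{"dp":[-268,325,0],"delta_rot":[0,0,0],"grip":0}]' 15
python3 -m creep '[{"dp":[-22,27,0],"delta_rot":[0,0,-0.02],"grip":40},{"dp":[-48,58,0],"delta_rot":[0,0,-0.04],"grip":40},{"dp":[-76,92,0],"delta_rot":[0,0,-0.07],"grip":40},{"dp":[-106,128,0],"delta_rot":[0,0,-0.1],"grip":40},{"dp":[-136,165,0],"delta_rot":[0,0,-0.13],"grip":40},{"dp":[-166,201,0],"delta_rot":[0,0,-0.16],"grip":40},{"dp":[-196,238,0],"delta_rot":[0,0,-0.19],"grip":40},{"dp":[-226,274,0],"delta_rot":[0,0,-0.19],"grip":40},{"dp":[-248,300,0],"delta_rot":[0,0,-0.19],"grip":40},{"dp":[-262,318,0],"delta_rot":[0,0,-0.19],"grip":40},{"dp":[-267,325,0],"delta_rot":[0,0,-0.19],"grip":40},{"dp":[-267,325,0],"delta_rot":[0,0,-0.19],"grip":40}]' 15
python3 - <<'E'
from station import status,capture
from h import *
c=capture("wrist");cv2.imwrite("pics/w1.png",c["image"][:,:,::-1]);W=cloud(c);I=c["image"].astype(int)
k=(I.max(2)<60)&(W[...,2]>.128)&(W[...,2]<.138)&(c["depth"]>0)&(np.hypot(W[...,0]-.509,W[...,1]-.169)<.04)
v,u=np.indices(k.shape);print("knob top",k.sum(),u[k].mean(),v[k].mean(),(W[k].min(0)+W[k].max(0))/2,np.ptp(W[k],axis=0))
s=status.get_state();print(s["t"],s["eef_pos"],s["ee_rot"],s["opening"],s["joints"])
E
```

```text
t: 1.3
eef_pos: [0.3393, -0.2157, 0.2225]
ee_rot: [3.142, -0.0, -2.866]
wrist_force: [1.0, -0.3, -0.4]
opening: 0.087
finger_force: 0.0
t: 2.5
eef_pos: [0.5087, 0.1683, 0.2218]
ee_rot: [-3.141, -0.002, -2.678]
wrist_force: [-1.0, -0.8, -1.2]
opening: 0.0734
finger_force: 0.0
knob top 438 256.6986301369863 203.23744292237444 [0.51387895 0.17074352 0.1317522 ] [0.02315526 0.02334872 0.00734221]
2.55 [0.50824384 0.16764702 0.22197717] [-3.14144245e+00 -1.63051095e-03 -2.67880417e+00] 0.07289759076601456 [ 6.21767598e-01  2.33377360e-01 -2.12049848e-01 -1.21601000e-04
 -1.12700285e+00 -1.72972302e+00]
```

View pics/w1.png

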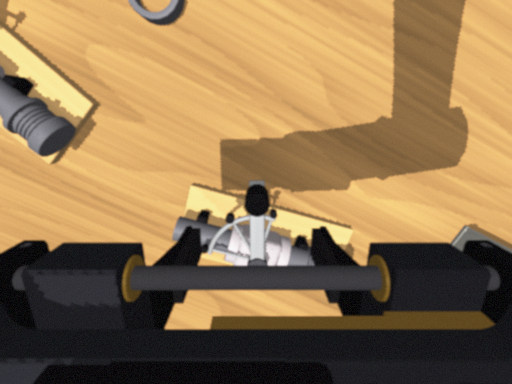

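The wrist view shows the elbow stand's lever centred between the fingers, with the knob at (257,198) and measured at about (0.512, 0.170). The gripper is already aligned with it, so I'll descend and close.

```bash
python3 -m creep '[{"dp":[-3,0,20],"delta_rot":[0,0,0],"grip":40},{"dp":[-4,0,45],"delta_rot":[0,0,0],"grip":40},{"dp":[-4,0,70],"delta_rot":[0,0,0],"grip":40},{"dp":[-4,0,92],"delta_rot":[0,0,0],"grip":40},{"dp":[-4,0,108],"delta_rot":[0,0,0],"grip":40},{"dp":[-4,0,118],"delta_rot":[0,0,0],"grip":40},{"dp":[-4,0,122],"delta_rot":[0,0,0],"grip":40},{"dp":[-4,0,122],"delta_rot":[0,0,0],"grip":40}]' 15
python3 -m creep '[{"dp":[0,0,0],"delta_rot":[0,0,0],"grip":140},{"dp":[0,0,0],"delta_rot":[0,0,0],"grip":170},{"dp":[0,0,0],"delta_rot":[0,0,0],"grip":200},{"dp":[0,0,0],"delta_rot":[0,0,0],"grip":220},{"dp":[0,0,0],"delta_rot":[0,0,0],"grip":220},{"dp":[0,0,0],"delta_rot":[0,0,0],"grip":220},{"dp":[0,0,0],"delta_rot":[0,0,0],"grip":220},{"dp":[0,0,0],"delta_rot":[0,0,0],"grip":220}]' 15
```

```text
t: 3.35
eef_pos: [0.5119, 0.1699, 0.1007]
ee_rot: [-3.141, -0.0, -2.678]
wrist_force: [-0.1, 0.7, 0.4]
opening: 0.0735
finger_force: 0.0
t: 4.15
eef_pos: [0.5118, 0.1706, 0.1006]
ee_rot: [3.141, -0.0, -2.678]
wrist_force: [-0.1, -0.7, 1.3]
opening: 0.0252
finger_force: 15.0
```

Gripped: opening 25 mm, 15 N. Now I'll swing about 0.50 rad counter-clockwise about the pivot.

```bash
python3 -m creep '[{"dp":[0,-4.7,0],"delta_rot":[0,0,-0.05],"grip":220},{"dp":[-0.7,-11.4,0],"delta_rot":[0,0,-0.12],"grip":220},{"dp":[-1.9,-18.9,0],"delta_rot":[0,0,-0.2],"grip":220},{"dp":[-3.7,-26.3,0],"delta_rot":[0,0,-0.28],"grip":220},{"dp":[-5.8,-32.6,0],"delta_rot":[0,0,-0.35],"grip":220},{"dp":[-7.9,-37.9,0],"delta_rot":[0,0,-0.41],"grip":220},{"dp":[-9.9,-42.2,0],"delta_rot":[0,0,-0.46],"grip":220},{"dp":[-11.2,-44.7,0],"delta_rot":[0,0,-0.49],"grip":220},{"dp":[-11.6,-45.5,0],"delta_rot":[0,0,-0.5],"grip":220},{"dp":[-11.6,-45.5,0],"delta_rot":[0,0,-0.5],"grip":220},{"dp":[-11.6,-45.5,0],"delta_rot":[0,0,-0.5],"grip":220}]' 15
python3 - <<'E'
from station import status,capture
from h import *
for n in("scene","top"):
    c=capture(n);np.savez(n+"1.npz",**c)
    x,y,w,h=(310,150,120,120) if n=="scene" else (75,135,145,85)
    cv2.imwrite(f"pics/{n}1.png",cv2.resize(c["image"][y:y+h,x:x+w],None,fx=5,fy=5,interpolation=cv2.INTER_CUBIC)[:,:,::-1])
p=np.array([.5958,.213]);s=status.get_state();d=s["eef_pos"][:2]-p
print(np.hypot(*d),np.degrees(np.arctan2(*d[::-1]))%360-190.36,s["joints"])
E
```

```text
t: 5.25
eef_pos: [0.543, 0.135, 0.1006]
ee_rot: [-3.141, 0.001, -2.178]
wrist_force: [2.5, -0.8, -1.1]
opening: 0.0258
finger_force: 15.0
0.09419926223920004 45.518432364898786 [ 5.33579149e-01  3.93200765e-01 -3.18297764e-01  4.74271292e-04
 -8.58639657e-01 -1.14116767e+00]
```

View pics/scene1.png

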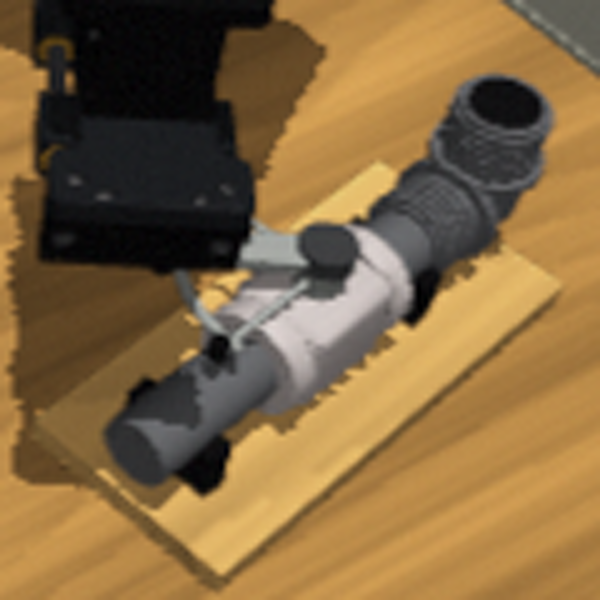

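The scene crop shows the lever, with its hub at (328,250), swung toward the middle mark and still hidden by the gripper. I'll release, lift and back off so I can check it.

```bash
python3 -m creep '[{"dp":[0,0,0],"delta_rot":[0,0,0],"grip":120},{"dp":[0,0,0],"delta_rot":[0,0,0],"grip":80},{"dp":[0,0,0],"delta_rot":[0,0,0],"grip":40},{"dp":[0,0,0],"delta_rot":[0,0,0],"grip":40},{"dp":[0,0,0],"delta_rot":[0,0,0],"grip":40},{"dp":[0,0,-15],"delta_rot":[0,0,0],"grip":40},{"dp":[0,0,-45],"delta_rot":[0,0,0],"grip":40},{"dp":[0,0,-80],"delta_rot":[0,0,0],"grip":40},{"dp":[0,0,-110],"delta_rot":[0,0,0],"grip":40},{"dp":[0,0,-120],"delta_rot":[0,0,0],"grip":40},{"dp":[0,0,-120],"delta_rot":[0,0,0],"grip":40}]'
python3 -m creep '[{"dp":[15,25,0],"delta_rot":[0,0,0],"grip":40},{"dp":[40,55,0],"delta_rot":[0,0,0],"grip":40},{"dp":[60,90,0],"delta_rot":[0,0,0],"grip":40},{"dp":[80,120,0],"delta_rot":[0,0,0],"grip":40},{"dp":[95,140,0],"delta_rot":[0,0,0],"grip":40},{"dp":[100,150,0],"delta_rot":[0,0,0],"grip":40},{"dp":[100,150,0],"delta_rot":[0,0,0],"grip":40}]'
python3 - <<'E'
from station import status,capture
from h import *
ims=[]
for n in("top","scene","wrist"):
    c=capture(n);W=cloud(c);I=c["image"].astype(int)
    k=(I.max(2)<60)&(W[...,2]>.126)&(W[...,2]<.138)&(c["depth"]>0)&(np.hypot(W[...,0]-.542,W[...,1]-.135)<.04)
    if k.sum()>5:
        q=(W[k].min(0)+W[k].max(0))/2;d=q[:2]-[.5958,.213];print(n,k.sum(),q,np.hypot(*d),np.degrees(np.arctan2(*d[::-1]))%360-190.36)
    if n!="wrist":
        x,y=(310,150) if n=="scene" else (85,125)
        ims.append(cv2.resize(c["image"][y:y+120,x:x+130],None,fx=3,fy=3,interpolation=cv2.INTER_CUBIC))
cv2.imwrite("pics/fin.png",np.hstack(ims)[:,:,::-1])
E
```

```text
t: 6.45
eef_pos: [0.5432, 0.1354, 0.222]
ee_rot: [-3.14, 0.003, -2.178]
wrist_force: [-0.2, -0.0, -0.5]
opening: 0.0732
finger_force: 0.0
t: 7.15
eef_pos: [0.3613, 0.1383, 0.2198]
ee_rot: [3.141, -0.001, -2.176]
wrist_force: [1.1, 0.5, 0.7]
opening: 0.0737
finger_force: 0.0
top 92 [0.54007309 0.13397387 0.13165761] 0.096698591169876 44.44963409086961
scene 97 [0.54439158 0.13446966 0.13140076] 0.09386075042048617 46.429985236972726
```

View pics/fin.png

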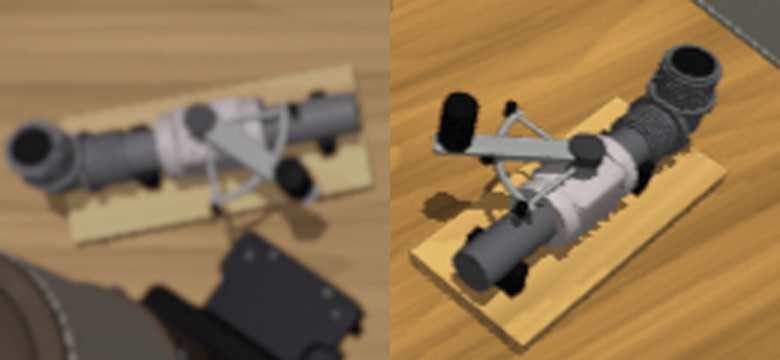

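Both views show the lever over the middle stud, with the knob at (295,180) in the left panel and (458,120) in the right. The two views measure 44.4° and 46.4°, and the gripper is clear of the stand, so I'll hand in.

```bash
python3 -c "
from station import robot;print(robot.sign_off())"
```

```text
the job is handed in; nothing more can be done
None
```

The elbow stand's valve lever now points at the middle mark, at about 45° (44.4° and 46.4° in the two camera views), the gripper has let go and is clear, the other stand was not touched, and the job was handed in at about 7 s.

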